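Stack a lab flow cell on its guide pins and lock it

TASK

Assemble the flow cell on its fixture: thread the larger white window frame over the two guide pins and lay it flat on the seat, then thread the solid metal end plate over the same pins until it lies flat on the frame. Then swing the retaining bar over the end plate all the way to its stop. Leave the smaller white frame and the conical glass flask where they are.

Things in the scene. Friction and masses are not known exactly. Their poses are not given: they have to be found in the camera images.
- cell: Flow-cell fixture, fixed to the table, placed and turned anew each time. Grey foot 200 x 130 x 10 mm (its x from -72 to +128 mm), black seat block 34 mm (x) by 124 mm (y) on it, a steel post of 18 mm diameter at x = +80 mm, y = 0 that carries the retaining bar. Origin: on the table under the middle of the seat; z up, y along the line of the two guide pins, x towards the post.
- seat (a point): Centre of the seat block's flat top, half-way between the guide pins, 40 mm above the table. Axes as cell. The two upright steel guide pins, 8 mm in diameter, stand at x = 0, y = +50 and -50 mm and reach 80 mm above the table; their upper 8 mm taper to 3.6 mm.
- frame_mid (a point): Centre (half-way up) of the larger white plastic frame, 50 (x) by 124 (y) by 10 mm, 60 g: window 25 x 61 mm in its middle, through holes of 10.5 mm at x = 0, y = +50 and -50 mm. Lies flat on the table at first; fits either way round; can be gripped across its 50 mm width. Seated, it overhangs the seat block by 8 mm at each long side and its centre is 45 mm above the table.
- endplate_mid (a point): Centre (half-way up) of the solid aluminium end plate, 50 (x) by 124 (y) by 14 mm, 220 g: through holes of 10.5 mm at x = 0, y = +50 and -50 mm, no window, an 8 mm hose stub standing 12 mm out of each end. Lies flat on the table at first; fits either way round; can be gripped across its 50 mm width. Seated on the frame, its centre is 57 mm above the table, its top 64 mm.
- spare_mid (a point): Centre of a smaller white window frame, 40 mm (x) by 84 mm (y), 10 mm thick, holes 62 mm apart: belongs to another cell and does not fit. Leave it.
- bar (a joint): Angle (rad) of the flat steel retaining bar about its upright post. 0: closed, at its stop, pointing to the fixture's -x over the end plate; it grows as the bar opens towards the fixture's +y (1.57: pointing to +y; stop at 2.3). Stays where left; about 0.06 N m of friction. Bar 18 mm wide, 8 mm thick; its underside passes 3 mm over a seated end plate and it clears the pins.
- pivot (a point): Point on the bar's upright pivot axis at the height of the bar's underside, 67 mm above the table. Axes as cell.
- bar_knob (a point): Middle of the upright round black grip near the bar's free end, 75 mm from the pivot axis: 14 mm in diameter, from the bar's top at 75 mm up to 109 mm above the table; this point is 92 mm above the table. It moves with the bar; its x axis points from it to the pivot, z up.
- flask: Conical glass flask with a solid closed mouth, 82 mm wide at the foot, 108 mm high, standing loose. Origin at the middle of its foot. Leave it.
Not all that is in view belongs to the job. What is shaped like the part that bears endplate_mid but orange or turquoise is not meant.

How it is judged:
By the outcome, as a careful person would: the job done as asked, in the order asked, and still so for the second after the job is handed in, with the robot touching nothing.
It also fails if it takes over 72 s, if anything falls off the work surface, if the arm or the gripper's body presses on something with over 40 N, if the wrist force passes 120 N, or if a joint passes its speed limit or range.

ROBOT

A 6-joint arm with a two-finger parallel gripper is mounted at the origin on the work surface. World frame = base frame: x ahead of the robot, y to its left, z up, the work surface at z = 0. Lengths are in mm, angles in rad, forces in N, time in s.
With the tool pointing down it reaches from about 325 to 750 mm from the base axis. Payload 7.6 kg.
Tool frame: the origin (TCP) lies on the centre line of the jaws, within the pads' length; the fingertips stand 25 mm ahead of it and the grasp point (between the pads) lies 6 mm ahead of it; y points along the fingers, x is the direction in which the jaws open and shut, and the axes are right-handed (so a half turn about y gives the same grasp; the last joint's range is limited). The gripper opens to 85 mm and grips with 20 to 120 N. Pads are 22 mm wide; open, the fingers measure 114 mm over their backs; the gripper's body (76 mm by 85 mm) begins 54 mm behind the grasp point. The pads swing forward as they close: fully open they stand 13 mm farther back than shut.
Start: joints at [1.198, 0.052, 1.401, -0, 1.689, -0.07], TCP at [156.534, 501.139, 256.323] pointing down, gripper open.
Joint ranges: [-2.9, 2.9], [-0.91, 2.17], [0.12, 2.37], [-1.06, 4.2], [0.26, 2.73], [-2.93, 2.93]. Speed limits (rad/s): [2.57, 2.57, 3.01, 3.14, 3.14, 3.14].

INTERFACE

Orientations are given as [roll, pitch, yaw] about the fixed x, y, z axes, in that order (R = Rz(yaw) Ry(pitch) Rx(roll)).
In Python, from rig import * gives the robot as it stands. Calls block until the motion is done:
- move_ptp(position, orientation): joint-space move of the TCP to a pose.
- line_to(position, v=150, attitude=None, threshold=None): straight line of the TCP; attitude=None keeps the orientation; v is the mean speed in mm/s. With threshold (N) it stops when the force on the tool has changed by that much, and returns True; else False.
- move_joints(angles): joint-space move.
- grip(opening): opening from 0.0 (shut) to 1.0 (fully open); the grip force is fixed at half the most; returns when the fingers have stopped.
- wait(seconds).
- solve_ik(position, orientation): joint angles nearest the present ones, or None.
- state(): the state.
- camera(name): name is "scene" or "side" or "wrist"; returns a dict with "pixels" (384x512x3 uint8, red, green, blue), "fx", "fy", "cx", "cy" (pixels), "dist" ([k1, k2, p1, p2, k3] as OpenCV has them; the pictures are not rectified), "extrinsics" (4x4, takes a point from camera to world coordinates). Camera axes: x right, y up, looking along -z (the intrinsics and any distortion apply to the point x, -y, -z); pixel columns grow to the right and rows downward; lengths in mm; the calibration is good to about 2 mm. A picture is of the moment at which its call begins. There is no depth.
A pose or a line that the arm cannot do raises Unreachable and nothing moves.
- finish_job(): hands the job in, once; it reports no verdict.
The state is a dict: "clock": time; "q": joint angles; "joint_velocities": joint speeds; "joint_efforts": joint torques, N m; "tcp_pos": TCP position; "tool_rot": TCP orientation; "wrist_force": force on the tool from outside, world axes, zero at the start; "wrist_torque": the same for the moment, N m; "opening": opening from 0.0 (shut) to 1.0 (fully open).
Only numpy, scipy, OpenCV 4.12 (cv2) and the standard library are available. Lean on these libraries where they do the work, as an engineer would, in place of code of your own. Each camera call takes 0.05 s, during which the arm holds its last target.

## Working session

There is one attempt and no reset: what is moved stays moved. The work goes in short steps, each a Python script; the robot and the scene stay as the last script left them, time stands still between calls to the robot, and variables do not carry over. Pictures are saved under pics/ and viewed, and the job is handed in when it is done.

```bash
ls; mkdir -p pics; python3 - <<'E'
from rig import *
import cv2
for n in ("scene","side","wrist"):
    c=camera(n)
    cv2.imwrite(f"pics/{n}0.png",c["pixels"][:,:,::-1])
    print(n,c["fx"],c["fy"],c["cx"],c["cy"],c["dist"]);print(c["extrinsics"])
s=state();print(s)
E
```

```text
pics
scene 453.51854913715135 453.51854913715135 250.55802122401607 195.01661403214595 [-0.09325443  0.          0.          0.          0.        ]
[[-3.29842435e-01 -5.91504658e-01  7.35748740e-01  1.44072267e+03]
 [ 9.43773766e-01 -2.24980544e-01  2.42228886e-01  3.90475396e+02]
 [ 2.22496372e-02  7.74277724e-01  6.32454709e-01  8.56034329e+02]
 [ 0.00000000e+00  0.00000000e+00  0.00000000e+00  1.00000000e+00]]
side 458.7213409774127 458.7213409774127 265.0363017479388 204.13353877936106 [-0.15883375  0.          0.          0.          0.        ]
[[ 7.17757491e-01  4.01089699e-01 -5.69167144e-01 -2.77295775e+02]
 [-6.96287417e-01  4.10126398e-01 -5.89050228e-01 -7.54123917e+02]
 [-2.83150765e-03  8.19099134e-01  5.73645005e-01  8.98415424e+02]
 [ 0.00000000e+00  0.00000000e+00  0.00000000e+00  1.00000000e+00]]
wrist 293.0425892869775 293.0425892869775 256.4368851724587 195.2290122455429 [-0.04505012  0.          0.          0.          0.        ]
[[ 2.98186713e-01 -9.09128127e-01 -2.90810475e-01  8.16459627e+01]
 [ 9.54507119e-01  2.83716886e-01  9.17653995e-02  5.23768843e+02]
 [-9.18663255e-04 -3.04943892e-01  9.52369875e-01  3.73466792e+02]
 [ 0.00000000e+00  0.00000000e+00  0.00000000e+00  1.00000000e+00]]
{'clock': 0.15, 'q': array([ 1.19770185e+00,  5.26928727e-02,  1.40147892e+00, -2.41623731e-06,
        1.68857983e+00, -7.02628558e-02]), 'joint_velocities': array([-0.00050003, -0.00077717, -0.00433957, -0.00123273, -0.00097321,
        0.00023616]), 'joint_efforts': array([ 6.39105328e-04, -3.81951499e+01, -3.60423803e+01, -6.11613041e-05,
        4.65688150e-03, -6.16412137e-06]), 'tcp_pos': array([156.4588238 , 500.94669478, 255.67181516]), 'tool_rot': array([-1.57071736e+00,  1.15626922e-03,  1.26796447e+00]), 'wrist_force': array([ 0.0802088 , -0.43131139, -0.62442337]), 'wrist_torque': array([0.03275835, 0.02825407, 0.02140357]), 'opening': 1.0010795078757386}
```

View pics/scene0.png

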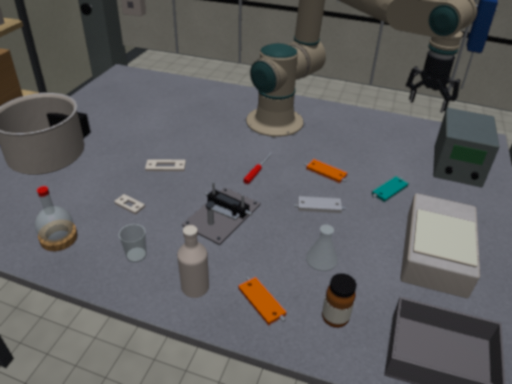

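View pics/side0.png

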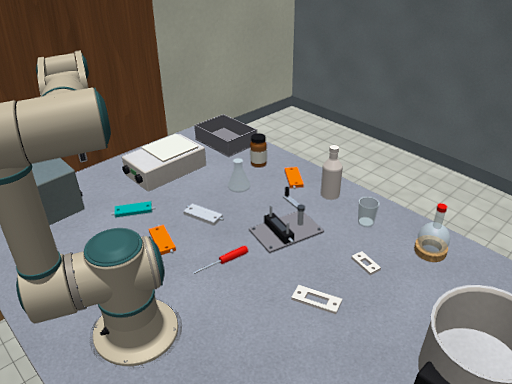

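View pics/wrist0.png

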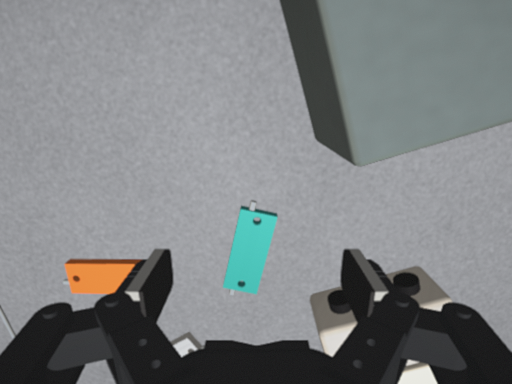

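Scene picture: candidates for the frame are the larger white frame at scene (165,165)/side (316,298) and the small white frame at scene (129,203)/side (366,262), which is the spare. For the end plate they are silver at scene (320,204)/side (203,214), orange at scene (327,170) and (262,300), and turquoise at (390,188). I choose the larger white frame and the silver plate, and check them next with masks and crops.

```bash
cat > h.py <<'E'
import numpy as np, cv2, pickle
def K(c): return np.array([[c["fx"],0,c["cx"]],[0,c["fy"],c["cy"]],[0,0,1.]])
def ray(c,uv):
    uv=np.asarray(uv,float).reshape(-1,1,2)
    n=cv2.undistortPoints(uv,K(c),np.array(c["dist"])).reshape(-1,2)
    d=np.c_[n[:,0],-n[:,1],-np.ones(len(n))]
    E=np.array(c["extrinsics"]);return E[:3,3],d@E[:3,:3].T
def plane(c,uv,z):
    o,d=ray(c,uv);return o+d*((z-o[2])/d[:,2])[:,None]
def proj(c,P):
    E=np.array(c["extrinsics"]);P=np.asarray(P,float).reshape(-1,3)
    p=(P-E[:3,3])@E[:3,:3];p=p*[1,-1,-1]
    return cv2.projectPoints(p.reshape(-1,1,3),np.zeros(3),np.zeros(3),K(c),np.array(c["dist"]))[0].reshape(-1,2)
def tri(cs,uvs):
    A=np.zeros((3,3));b=np.zeros(3)
    for c,u in zip(cs,uvs):
        o,d=ray(c,u);d=d[0]/np.linalg.norm(d[0]);M=np.eye(3)-np.outer(d,d);A+=M;b+=M@o
    return np.linalg.solve(A,b)
def crop(c,u,v,r,f,name):
    p=c["pixels"][max(0,v-r):v+r,max(0,u-r):u+r,::-1]
    cv2.imwrite(name,cv2.resize(p,None,fx=f,fy=f,interpolation=cv2.INTER_CUBIC))
E
python3 - <<'E'
from rig import *
from h import *
cs={n:camera(n) for n in("scene","side")}
pickle.dump(cs,open("c0.pkl","wb"))
seeds={"frame":{"scene":(165,165),"side":(316,298)},"plate":{"scene":(320,204),"side":(203,214)},"spare":{"scene":(129,203),"side":(366,262)}}
tops={"frame":10,"plate":14,"spare":10}
for k,s in seeds.items():
  for n,(u,v) in s.items():
    c=cs[n];hsv=cv2.cvtColor(c["pixels"],cv2.COLOR_RGB2HSV);g=c["pixels"].astype(int)
    m=((hsv[...,2]>(175 if k!="plate" else 150))&(hsv[...,1]<60)).astype(np.uint8)
    r=45;w=np.zeros_like(m);w[v-r:v+r,u-r:u+r]=1;m&=w
    cn,_=cv2.findContours(m,cv2.RETR_EXTERNAL,cv2.CHAIN_APPROX_NONE)
    cn=max(cn,key=lambda a:cv2.contourArea(a)/(1+0.02*abs(cv2.pointPolygonTest(a,(u,v),True))))
    P=plane(c,cn.reshape(-1,2)+0.0,tops[k])
    rc=cv2.minAreaRect(P[:,:2].astype(np.float32));
    print(k,n,"area",cv2.contourArea(cn),"bbox",cv2.boundingRect(cn),"rect",np.round(rc[0],1),np.round(rc[1],1),round(rc[2],1))
out=[]
for n,s in(("scene",[(165,165),(320,204),(225,205)]),("side",[(316,298),(203,214),(287,222)])):
  for (u,v),r in zip(s,(32,32,45)):
    p=cs[n]["pixels"][v-r:v+r,u-r:u+r,::-1];out.append(cv2.resize(p,(260,260),interpolation=cv2.INTER_CUBIC))
cv2.imwrite("pics/crops.png",np.vstack([np.hstack(out[:3]),np.hstack(out[3:])]))
E
```

```text
frame scene area 8.0 bbox (176, 161, 7, 6) rect [ 387.2 -201.9] [28.5 16.2] 18.3
frame side area 636.5 bbox (291, 284, 52, 28) rect [ 402.6 -244.2] [ 53.2 126.3] 20.6
plate scene area 271.0 bbox (300, 197, 41, 11) rect [421.5 266.7] [ 41.5 115.6] 16.1
plate side area 6869.0 bbox (158, 169, 90, 90) rect [428.7 293.2] [507.6 319.8] 47.7
spare scene area 7.0 bbox (149, 161, 7, 6) rect [ 418.7 -284.6] [27.8 19.5] 20.8
spare side area 258.0 bbox (352, 251, 29, 22) rect [ 612.5 -251.5] [86.  42.1] 76.4
```

View pics/crops.png

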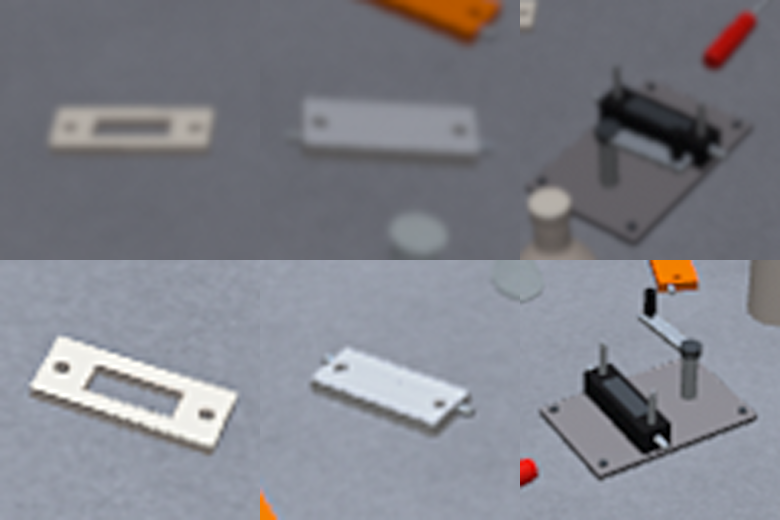

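Crops: the frame has a clear window and two holes, and the plate is solid silver with hose stubs, so both choices are confirmed. On the fixture the bar is open. Next is a coarse fixture pose from the pin tips and post.

```bash
python3 - <<'E'
from h import *
cs=pickle.load(open("c0.pkl","rb"));c=[cs["scene"],cs["side"]]
A=[(213.6,182.8),(243.3,196.3)];B=[(271.4,206.4),(288,223.7)]
for a in A:
  for b in B: print(a,b,np.round(tri(c,[a,b]),1))
# foot outline (grey, warm relative to the bluish table)
for n,(u,v) in(("scene",(222,210)),("side",(287,232))):
  p=cs[n]["pixels"].astype(int);d=p[...,2]-p[...,0]
  print(n,"table b-r",np.median(d[v-60:v-40,u-20:u+20]),"foot",d[v+5,u-10:u+11:5], p[v+5,u])
  m=((d<6)).astype(np.uint8);w=np.zeros_like(m);w[v-40:v+40,u-55:u+55]=1;m&=w
  m=cv2.morphologyEx(m,cv2.MORPH_OPEN,np.ones((3,3),np.uint8))
  cn,_=cv2.findContours(m,cv2.RETR_EXTERNAL,cv2.CHAIN_APPROX_NONE);cn=max(cn,key=cv2.contourArea)
  q=cv2.approxPolyDP(cv2.convexHull(cn),4,True).reshape(-1,2);print(q.tolist(),np.round(plane(cs[n],q,10),0).tolist())
E
```

```text
(213.6, 182.8) (271.4, 206.4) [526.6  10.7 103.1]
(213.6, 182.8) (288, 223.7) [518.3 -25.5  74.1]
(243.3, 196.3) (271.4, 206.4) [545.5  72.5  74.1]
(243.3, 196.3) (288, 223.7) [537.7  36.2  44.6]
scene table b-r 10.0 foot [ 3  1  2 10 11] [88 86 90]
[[259, 203], [220, 243], [179, 249], [183, 223], [213, 190], [231, 190]] [[482.0, 101.0, 10.0], [672.0, 57.0, 10.0], [729.0, -33.0, 10.0], [636.0, -66.0, 10.0], [474.0, -46.0, 10.0], [455.0, 4.0, 10.0]]
side table b-r 18.0 foot [4 2 2 0 6] [7 7 9]
[[265, 215], [294, 233], [291, 244], [273, 234]] [[561.0, 114.0, 10.0], [560.0, -17.0, 10.0], [514.0, -46.0, 10.0], [510.0, 25.0, 10.0]]
```

```bash
cat >> h.py <<'E'
# tool camera relative to tool: from start pose
def wrist_pose(px,py,yaw,z,ahead=0):
    return None
def Rt(yaw): # tool rot pointing down
    c,s=np.cos(yaw),np.sin(yaw);return np.array([[c,0,-s],[s,0,c],[0,-1,0.]])
DOWN=lambda yaw:[-np.pi/2,0.0,float(yaw)]
E
python3 - <<'E'
from rig import *
from h import *
cs=pickle.load(open("c0.pkl","rb"));c=[cs["scene"],cs["side"]]
print("post top side->",plane(c[1],[(300.8,207.4)],75).round(0),"scene",plane(c[0],[(210,204)],75).round(0))
print("knob",plane(c[1],[(287,190.8)],100).round(0),tri(c,[(242,206),(287,191)]).round(0))
# test views: where should TCP be so target falls at row ~140
for nm,t,yaw in(("frame",(402.6,-244.2,10),.36),("plate",(421.5,266.7,14),.28),("cell",(532,23.5,60),-.27)):
  for z in(110,150,):
    x=np.array(t[:2])+0*Rt(yaw)[:2,2]-0
    for off in(0,-30,30,60):
      p=x+off*Rt(yaw)[:2,2]
      print(nm,z,off,solve_ik([p[0],p[1],z],DOWN(yaw)) is not None, solve_ik([p[0],p[1],z],DOWN(yaw+np.pi)) is not None)
w=camera("wrist");s=state();E=np.array(w["extrinsics"])
R=Rt(s["tool_rot"][2]);print((R.T@(E[:3,3]-s["tcp_pos"])).round(1));print((R.T@E[:3,:3]).round(3), s["clock"])
E
```

```text
post top side-> [[607.   1.  75.]] scene [[606.   3.  75.]]
knob [[616.  70. 100.]] [616.  85.  96.]
frame 110 0 True True
frame 110 -30 True True
frame 110 30 True True
frame 110 60 True True
frame 150 0 True True
frame 150 -30 True True
frame 150 30 True True
frame 150 60 True True
plate 110 0 True False
plate 110 -30 True False
plate 110 30 True True
plate 110 60 True True
plate 150 0 True False
plate 150 -30 True False
plate 150 30 True True
plate 150 60 True True
cell 110 0 True True
cell 110 -30 True False
cell 110 30 True True
cell 110 60 True True
cell 150 0 True True
cell 150 -30 True False
cell 150 30 True True
cell 150 60 True True
[  -0.6 -117.8   78.2]
[[ 1.    -0.     0.   ]
 [ 0.     0.305 -0.952]
 [ 0.     0.952  0.305]] 0.3
```

Fixture coarse: post near (607,2), seat near (532,23), bar at about 1.4 rad. Now close wrist views, with the tool aligned to each part the same way so that calibration errors cancel. First the cell, then the frame.

```bash
python3 - <<'E'
from rig import *
from h import *
move_ptp([532,23.5,200],DOWN(-.27)); wait(.2)
w=camera("wrist");pickle.dump((w,state()),open("wcell.pkl","wb"));cv2.imwrite("pics/wcell.png",w["pixels"][:,:,::-1])
move_ptp([402.6,-244.2,150],DOWN(.36)); wait(.2)
w=camera("wrist");pickle.dump((w,state()),open("wframe.pkl","wb"));cv2.imwrite("pics/wframe.png",w["pixels"][:,:,::-1])
print(state()["clock"],state()["tcp_pos"],state()["tool_rot"])
E
```

```text
4.1417 [ 403.06246575 -243.71285542  150.12225635] [-1.57093077e+00 -1.57520244e-04  3.61007788e-01]
```

View pics/wcell.png

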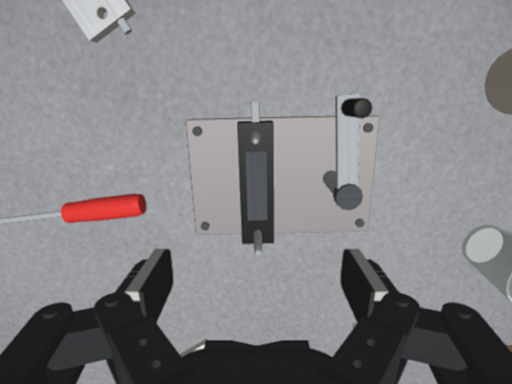

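View pics/wframe.png

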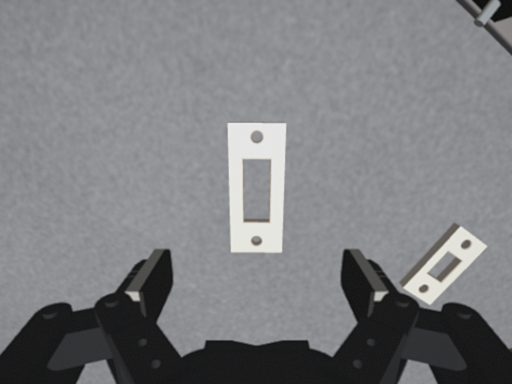

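Wcell: seat block at columns 238–273, rows 121–244, with pins near (255,138) and (258,238); post (348,197), knob (357,107). Wframe: large frame at columns 228–286, rows 123–253, with its holes at (257,137) and (256,240). The small frame is at (440,265).

```bash
python3 - <<'E'
from h import *
w,s=pickle.load(open("wframe.pkl","rb"))
p=w["pixels"];hsv=cv2.cvtColor(p,cv2.COLOR_RGB2HSV)
m=((p.min(2)>170)).astype(np.uint8);m[:,:200]=0;m[:,320:]=0
cn,h=cv2.findContours(m,cv2.RETR_CCOMP,cv2.CHAIN_APPROX_NONE)
for i,c in enumerate(cn):
    a=cv2.contourArea(c)
    if a<30: continue
    P=plane(w,c.reshape(-1,2),10)[:,:2].astype(np.float32);rc=cv2.minAreaRect(P)
    print(a,cv2.boundingRect(c),np.round(rc[0],1),np.round(rc[1],1),round(rc[2],2),"mean",P.mean(0).round(1))
w,s=pickle.load(open("wcell.pkl","rb"))
print(s["tcp_pos"],s["tool_rot"])
p=w["pixels"][90:270,170:400,::-1];cv2.imwrite("pics/wcellz.png",cv2.resize(p,None,fx=3.3,fy=3.3,interpolation=cv2.INTER_CUBIC))
E
```

```text
7016.0 (227, 123, 60, 130) [ 403.2 -245.5] [ 51.  124.3] 20.47 mean [ 402.  -242.3]
100.0 (250, 235, 13, 12) [ 420.5 -291.8] [11.4 10.9] 68.32 mean [ 420.5 -291.8]
1848.5 (242, 158, 30, 66) [ 403.4 -245.1] [26.7 62.9] 19.84 mean [ 402.8 -244.2]
134.0 (250, 130, 14, 14) [ 385.6 -198.1] [11. 11.] 65.72 mean [ 385.6 -198.2]
[531.99230235  23.95776685 200.05151757] [-1.57074647e+00 -9.96862714e-05 -2.69123227e-01]
```

View pics/wcellz.png

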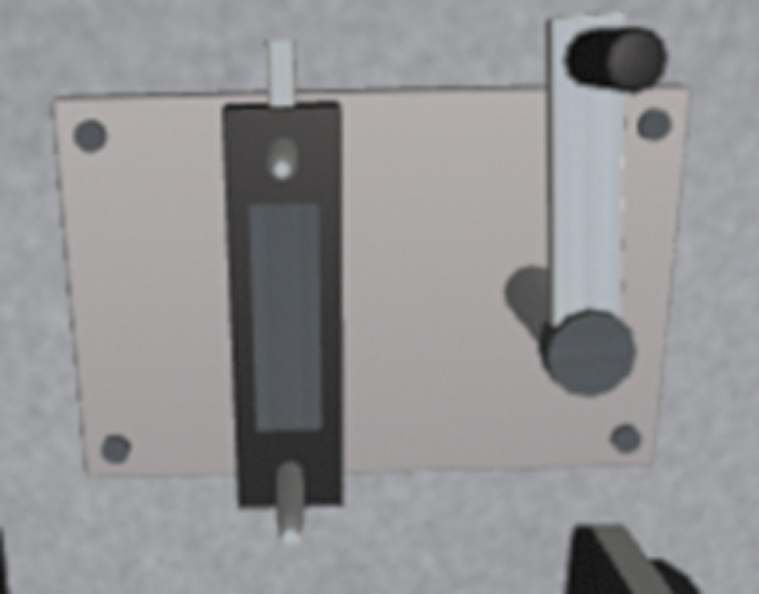

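```bash
python3 - <<'E'
from h import *
w,s=pickle.load(open("wcell.pkl","rb"))
z2=lambda a:(np.array(a,float)+.5)/3.3-.5+[170,90]
def show(n,P):
    d=P[1]-P[0];print(n,P.round(1).tolist(),"mid",P.mean(0).round(1),"len",round(np.linalg.norm(d),1),"yaw",round(np.degrees(np.arctan2(d[1],d[0]))-90,2))
t=plane(w,z2([(290,538),(282,170)]),79.5)[:,:2];show("tips",t)
b=plane(w,z2([(289,468),(283,149)]),40)[:,:2];show("pinbase",b)
k=plane(w,z2([(224,105),(340,103),(342,505),(240,506)]),40)[:,:2];print("block mid",k.mean(0).round(1),[np.linalg.norm(k[i]-k[(i+1)%4]).round(1) for i in range(4)]);
show("block long",np.array([(k[2]+k[3])/2,(k[0]+k[1])/2]))
# pads & foot
f=plane(w,z2([(55,99),(688,88),(653,464),(87,473)]),10)[:,:2];print("foot",[np.linalg.norm(f[i]-f[(i+1)%4]).round(1) for i in range(4)])
show("foot y",np.array([(f[2]+f[3])/2,(f[0]+f[1])/2]))
e=(f[1]+f[2]-f[0]-f[3]);e/=np.linalg.norm(e);print("foot x yaw",np.degrees(np.arctan2(e[1],e[0])),"origin from foot",(f.mean(0)-28*e).round(1))
yaw=np.radians(-15.4);X=np.array([np.cos(yaw),np.sin(yaw)]);print("post pred",(t.mean(0)+80*X).round(1),"meas z75-80",plane(w,z2([(591,352)]),78).round(1),"knob top z109",plane(w,z2([(637,60)]),109).round(1))
E
```

```text
tips [[518.5, -28.1], [543.4, 69.8]] mid [531.   20.9] len 101.0 yaw -14.23
pinbase [[519.2, -25.2], [543.7, 70.6]] mid [531.4  22.7] len 98.9 yaw -14.38
block mid [531.5  22.4] [np.float64(32.5), np.float64(124.6), np.float64(32.5), np.float64(124.4)]
block long [[516.3, -38.0], [546.8, 82.7]] mid [531.5  22.4] len 124.5 yaw -14.16
foot [np.float64(196.8), np.float64(127.6), np.float64(198.2), np.float64(127.1)]
foot y [[542.9, -46.5], [574.0, 77.0]] mid [558.4  15.3] len 127.3 yaw -14.15
foot x yaw -14.395737142259248 origin from foot [531.3  22.2]
post pred [ 6.081e+02 -4.000e-01] meas z75-80 [[608.8   2.7  78. ]] knob top z109 [[622.2  75.9 109. ]]
```

```bash
python3 - <<'E'
from h import *
w,s=pickle.load(open("wcell.pkl","rb"))
f=16
a=w["pixels"][125:150,243:268,::-1];b=w["pixels"][225:260,245:270,::-1]
I=[cv2.resize(q,None,fx=f,fy=f,interpolation=cv2.INTER_NEAREST) for q in(a,b)]
H=max(i.shape[0] for i in I);I=[cv2.copyMakeBorder(i,0,H-i.shape[0],0,0,cv2.BORDER_CONSTANT) for i in I]
cv2.imwrite("pics/tips.png",np.hstack(I))
# predicted pixels of pin base/tip discs for the hypothesis mid
yaw=np.radians(-14.25);Y=np.array([-np.sin(yaw),np.cos(yaw)])
for mid in((531.2,21.),(531.2,22.)):
  for sgn in(1,-1):
    P=[np.r_[np.array(mid)+sgn*50*Y,z] for z in(40,72,80)];print(mid,sgn,proj(w,P).round(1).tolist())
E
```

```text
(531.2, 21.0) 1 [[255.5, 136.1], [255.4, 140.3], [255.4, 141.6]]
(531.2, 21.0) -1 [[257.6, 233.5], [257.7, 248.1], [257.7, 252.3]]
(531.2, 22.0) 1 [[255.2, 135.0], [255.1, 139.2], [255.1, 140.4]]
(531.2, 22.0) -1 [[257.3, 232.6], [257.4, 247.2], [257.4, 251.3]]
```

View pics/tips.png

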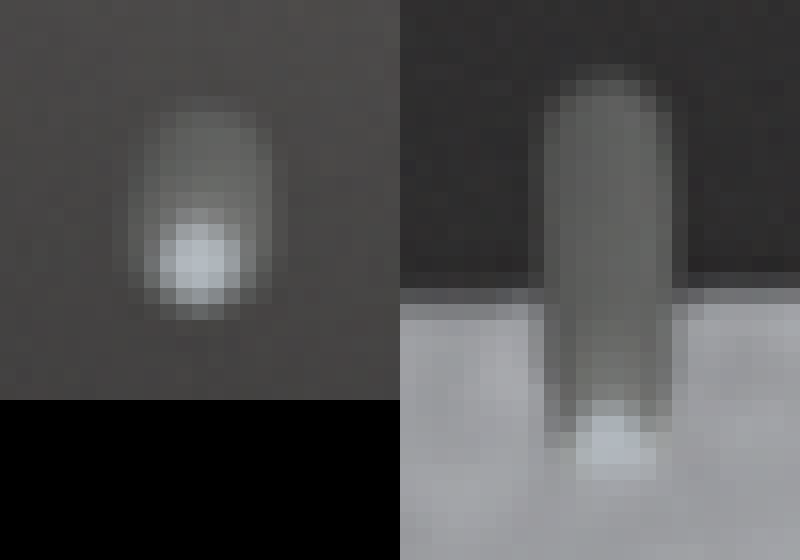

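```bash
python3 - <<'E'
from h import *
w,s=pickle.load(open("wcell.pkl","rb"))
t=plane(w,[(257.9,252.0),(255.0,140.9)],80)[:,:2];d=t[1]-t[0]
print(t.round(1),t.mean(0).round(2),np.linalg.norm(d).round(1),np.degrees(np.arctan2(d[1],d[0]))-90)
E
cat >> h.py <<'E'
CELL=np.array([531.2,21.5]);CYAW=np.radians(-14.3)
E
cat > s1.py <<'E'
from rig import *
from h import *
fy=0.3566;F=[403.05,-244.95]
grip(0.78)
move_ptp([F[0],F[1],60],DOWN(fy))
print("open",state()["opening"])
hit=line_to([F[0],F[1],10],v=50,threshold=3)
s=state();print(hit,s["tcp_pos"].round(2),s["wrist_force"].round(1),s["clock"])
E
python3 s1.py
```

```text
[[519.1 -27.2]
 [543.4  70.1]] [531.24  21.42] 100.3 -13.984662489465663
open 0.7785965311444099
True [ 402.77 -244.71   18.27] [-2.3  0.5  7.9] 5.7083
```

```bash
sed -i 's/radians(-14.3)/radians(-14.2)/' h.py; python3 - <<'E'
from rig import *
from h import *
fy=0.3566;F=[403.05,-244.95]
line_to([F[0],F[1],24],v=40)
grip(0.0)
s=state();print(s["opening"],s["opening"]*85,s["tcp_pos"].round(2),s["wrist_force"].round(1))
line_to([F[0],F[1],140],v=150)
wait(.2)
w=camera("wrist");cv2.imwrite("pics/wheld.png",w["pixels"][:,:,::-1])
s=state();print(s["opening"],s["tcp_pos"].round(2),s["wrist_force"].round(1),s["clock"]);pickle.dump((w,s),open("wheld.pkl","wb"))
E
```

```text
0.5635546305485383 47.902143596625756 [ 403.18 -245.04   24.15] [0.2 0.1 2.7]
0.5625560470196747 [ 402.78 -244.76  139.22] [ 0.4 -0.1 -0.4] 7.4833
```

View pics/wheld.png

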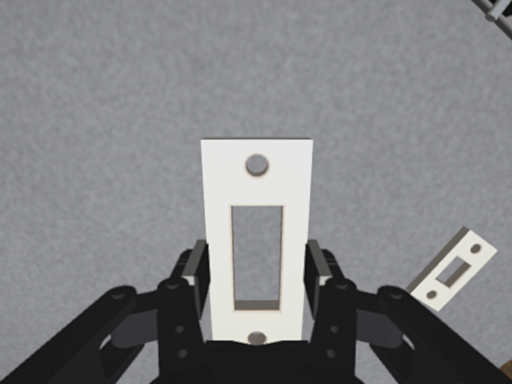

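```bash
python3 - <<'E'
from h import *
w,s=pickle.load(open("wheld.pkl","rb"))
p=w["pixels"];m=(p.min(2)>150).astype(np.uint8);m[:,:195]=0;m[:,320:]=0
cn,_=cv2.findContours(m,cv2.RETR_CCOMP,cv2.CHAIN_APPROX_NONE)
R=Rt(s["tool_rot"][2]);ztop=s["tcp_pos"][2]-14.15
for c in cn:
  if cv2.contourArea(c)<60: continue
  M=cv2.moments(c);u=(M["m10"]/M["m00"],M["m01"]/M["m00"]);P=plane(w,[u],ztop)[0]
  print(cv2.contourArea(c),np.round(u,1),cv2.boundingRect(c),"tool",(R.T@(P-s["tcp_pos"])).round(1))
print(s["tcp_pos"],s["tool_rot"])
E
```

```text
20000.0 [256.4 234.5] (200, 139, 114, 205) tool [-0.5 14.2 15.3]
5229.0 [256.5 256.7] (230, 205, 54, 106) tool [-0.5 14.2  2.9]
404.0 [256.6 165.8] (245, 154, 25, 24) tool [-0.5 14.2 49.8]
[ 402.77755767 -244.75529018  139.22411446] [-1.56785518  0.00187873  0.35655102]
```

```bash
cat > place.py <<'E'
from rig import *
from h import *
T=CELL+np.array([.5*np.cos(CYAW),.5*np.sin(CYAW)])
def over(z,T=T):
    cmd=np.array(T,float).copy()
    line_to([cmd[0],cmd[1],z],v=60,attitude=DOWN(CYAW)); wait(.15)
    s=state(); e=np.array(T)-s["tcp_pos"][:2]; cmd+=e
    line_to([cmd[0],cmd[1],z],v=20,attitude=DOWN(CYAW)); wait(.15)
    s=state();print("over",s["tcp_pos"].round(2),"err",(np.array(T)-s["tcp_pos"][:2]).round(2),"yaw",s["tool_rot"][2]-CYAW,s["clock"]);return cmd
E
python3 - <<'E'
from place import *
move_ptp([T[0],T[1],160],DOWN(CYAW))
cmd=over(118)
w=camera("wrist");cv2.imwrite("pics/wover.png",w["pixels"][:,:,::-1])
pickle.dump((w,state(),cmd),open("wover.pkl","wb"))
E
```

```text
over [531.43  21.39 118.05] err [ 0.26 -0.01] yaw 3.243619981138646e-05 10.025
```

View pics/wover.png

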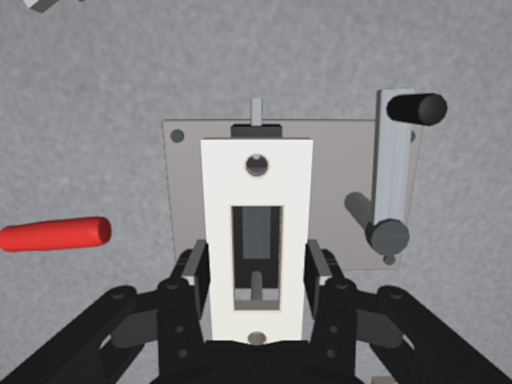

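```bash
python3 - <<'E'
from h import *
w,s,cmd=pickle.load(open("wover.pkl","rb"))
cv2.imwrite("pics/hole.png",cv2.resize(w["pixels"][145:187,236:278,::-1],None,fx=12,fy=12,interpolation=cv2.INTER_NEAREST))
Y=np.array([-np.sin(CYAW),np.cos(CYAW)]);print(proj(w,[np.r_[CELL+50*Y,80],np.r_[CELL-50*Y,80]]).round(1),cmd)
E
```

```text
[[256.2 155.3]
 [256.3 310. ]] [531.40345336  21.36370023]
```

View pics/hole.png

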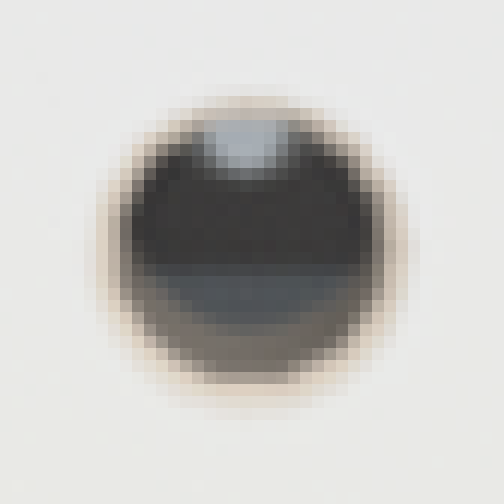

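```bash
python3 - <<'E'
from place import *
cmd=pickle.load(open("wover.pkl","rb"))[2]
for z in (100,92,80,70,66):
    hit=line_to([cmd[0],cmd[1],z],v=50,threshold=8)
    s=state();print(z,hit,s["tcp_pos"].round(2),s["wrist_force"].round(1),s["wrist_torque"].round(2),round(s["clock"],2))
    if hit:break
E
```

```text
100 False [531.22  21.37  99.59] [-0.5  0.1 -0.7] [-0.04  0.03 -0.04] 10.58
92 False [531.15  21.37  91.54] [-0.9  0.4  0. ] [ 0.   -0.   -0.02] 10.89
80 False [531.12  21.38  79.5 ] [-0.2 -0.4 -0.2] [-0.02 -0.02  0.02] 11.28
70 False [531.12  21.35  69.47] [ 0.4 -0.4 -0.7] [-0.01 -0.02  0.07] 11.63
66 False [531.25  21.38  65.74] [ 0.3  0.3 -0.5] [-0.03  0.03 -0.07] 11.88
```

Threaded without force. Now I press lightly to contact, release, back off and check.

```bash
python3 - <<'E'
from place import *
cmd=pickle.load(open("wover.pkl","rb"))[2]
hit=line_to([cmd[0],cmd[1],60],v=20,threshold=4)
s=state();print(hit,s["tcp_pos"].round(2),s["wrist_force"].round(1))
line_to([cmd[0],cmd[1],s["tcp_pos"][2]+.4],v=20)
grip(0.72)
s=state();print(s["opening"],s["tcp_pos"].round(2),s["clock"])
line_to([cmd[0],cmd[1],200],v=200);wait(.1)
w=camera("wrist");cv2.imwrite("pics/wseat1.png",w["pixels"][:,:,::-1]);pickle.dump((w,state()),open("wseat1.pkl","wb"))
m=(w["pixels"].min(2)>165).astype(np.uint8);m[:,:190]=0;m[:,330:]=0
cn,_=cv2.findContours(m,cv2.RETR_CCOMP,cv2.CHAIN_APPROX_NONE)
for c in cn:
    if cv2.contourArea(c)>100:
        rc=cv2.minAreaRect(plane(w,c.reshape(-1,2),50)[:,:2].astype(np.float32));print(np.round(rc[0],1),np.round(rc[1],1),round(rc[2],1))
p=[421.5,266.7]
move_ptp([p[0],p[1],154],DOWN(.28));wait(.2)
w=camera("wrist");cv2.imwrite("pics/wplate.png",w["pixels"][:,:,::-1]);pickle.dump((w,state()),open("wplate.pkl","wb"));print(state()["clock"])
E
```

```text
True [531.79  21.34  64.17] [0.4 0.1 4.1]
0.7156538563189434 [531.38  21.36  64.49] 12.6583
[533.   21.3] [128.6 124.6] 75.8
[531.4  21.1] [62.3 26.6] 75.1
[543.   69.2] [11.5 11.6] 75.8
[493.8  89. ] [11.6 11. ] 28.8
14.9417
```

View pics/wseat1.png

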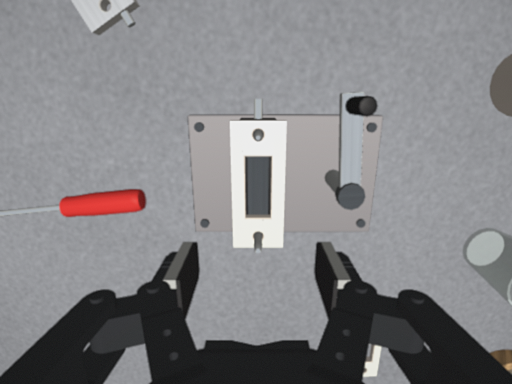

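View pics/wplate.png

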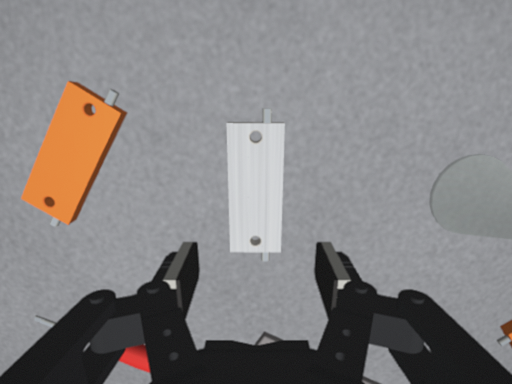

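Wseat1: the frame is on the pins, flat on the seat, columns 231–287, rows 121–248. Wplate: the silver plate has holes at (256,137) and (255,240). The flask is at columns 430 and up, so it is clear of the fingers.

```bash
python3 - <<'E'
from h import *
w,s=pickle.load(open("wplate.pkl","rb"))
p=w["pixels"];g=cv2.cvtColor(p,cv2.COLOR_RGB2GRAY).astype(int);print(g[135:140,250:262:2],g[180,220:292:6])
P=[]
for (u,v) in((255,240),(256,137)):
  q=g[v-9:v+10,u-9:u+10];wt=np.clip(190-q,0,None).astype(float)
  yy,xx=np.mgrid[-9:10,-9:10];wt[np.hypot(xx,yy)>8.5]=0
  c=((wt*xx).sum()/wt.sum()+u,(wt*yy).sum()/wt.sum()+v);P.append(plane(w,[c],14)[0][:2]);print(c,P[-1])
d=P[1]-P[0];print(np.mean(P,0),np.linalg.norm(d),np.arctan2(d[1],d[0])-np.pi/2,s["tcp_pos"],s["tool_rot"][2])
m=(g>195).astype(np.uint8);m[:,:200]=0;m[:,310:]=0
cn,_=cv2.findContours(m,cv2.RETR_EXTERNAL,cv2.CHAIN_APPROX_NONE);c=max(cn,key=cv2.contourArea)
print(cv2.boundingRect(c),cv2.minAreaRect(plane(w,c.reshape(-1,2),14)[:,:2].astype(np.float32)))
E
```

```text
[[152 148 151 154 150 149]
 [145 150 152 154 151 146]
 [138 152 150 153 150 141]
 [132 149 150 152 150 129]
 [141 137 149 150 141 128]] [155 153 207 206 209 210 211 209 207 212 211 152]
(np.float64(255.1716484696617), np.float64(240.81850724897083)) [434.90223175 215.87776139]
(np.float64(255.30441203618238), np.float64(137.143068118885)) [407.77057963 311.87330333]
[421.33640569 263.87553236] 99.75605554417763 0.2754500005852387 [422.13310496 265.97741115 154.16536823] 0.27817592157705495
(227, 123, 57, 129) ((421.1299133300781, 264.2479248046875), (49.428749084472656, 122.96845245361328), 15.794556617736816)
```

```bash
python3 - <<'E'
from rig import *
from h import *
py=0.2755;F=[421.8,264.0]
line_to([F[0],F[1],60],v=150,attitude=DOWN(py))
hit=line_to([F[0],F[1],28],v=60,threshold=6);print(hit)
grip(0.0)
s=state();print(s["opening"],s["tcp_pos"].round(2),s["wrist_force"].round(1));gz=s["tcp_pos"][2]
line_to([F[0],F[1],150],v=150);wait(.2)
w=camera("wrist");cv2.imwrite("pics/wheld2.png",w["pixels"][:,:,::-1]);s=state();pickle.dump((w,s),open("wheld2.pkl","wb"))
print(s["opening"],s["tcp_pos"].round(2),s["wrist_force"].round(1),s["clock"])
g=cv2.cvtColor(w["pixels"],cv2.COLOR_RGB2GRAY).astype(int)
u,v=257,165;r=18;q=g[v-r:v+r+1,u-r:u+r+1];print(q[r,::3])
yy,xx=np.mgrid[-r:r+1,-r:r+1];wt=np.clip(190-q,0,None).astype(float);wt[np.hypot(xx,yy)>r]=0
c=((wt*xx).sum()/wt.sum()+u,(wt*yy).sum()/wt.sum()+v);R=Rt(s["tool_rot"][2]);P=plane(w,[c],s["tcp_pos"][2]-gz+14)[0];print(c,(R.T@(P-s["tcp_pos"])).round(2))
E
```

```text
False
0.5630731216796545 [422.34 264.29  28.87] [0.3 0.5 3.8]
0.5562436277957927 [421.51 263.84 149.2 ] [-0.1 -0.9 -3.1] 17.875
[203 207 177 116 148 153 152 152 149  89 179 202 200]
(np.float64(256.9975483980049), np.float64(165.1612562346775)) [-0.27 14.87 49.74]
```

View pics/wheld2.png

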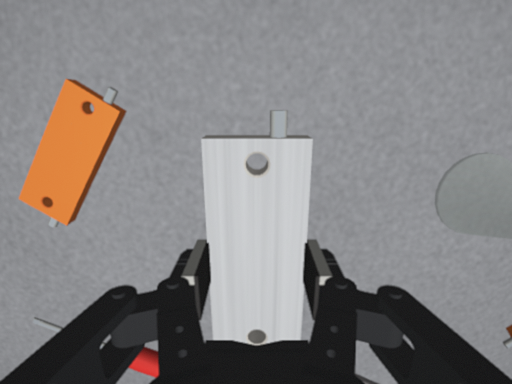

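Plate held square, hole at (257,165), offset in the tool frame is the same as the frame's. Moving over the pins.

```bash
python3 - <<'E'
from place import *
move_ptp([T[0],T[1],165],DOWN(CYAW))
cmd=over(122)
w=camera("wrist");cv2.imwrite("pics/hole2.png",cv2.resize(w["pixels"][140:190,230:284,::-1],None,fx=10,fy=10,interpolation=cv2.INTER_NEAREST))
s=state();pickle.dump((w,s,cmd),open("wover2.pkl","wb"))
Y=np.array([-np.sin(CYAW),np.cos(CYAW)]);print(proj(w,[np.r_[CELL+50*Y,80]]),cmd,s["opening"],s["wrist_force"].round(1))
E
```

```text
over [531.41  21.41 122.03] err [ 0.28 -0.03] yaw 2.3001919511406177e-05 20.3333
[[256.25604672 154.12429297]] [531.39825813  21.41203805] 0.5619204327235497 [ 0.2  0.1 -3.2]
```

View pics/hole2.png

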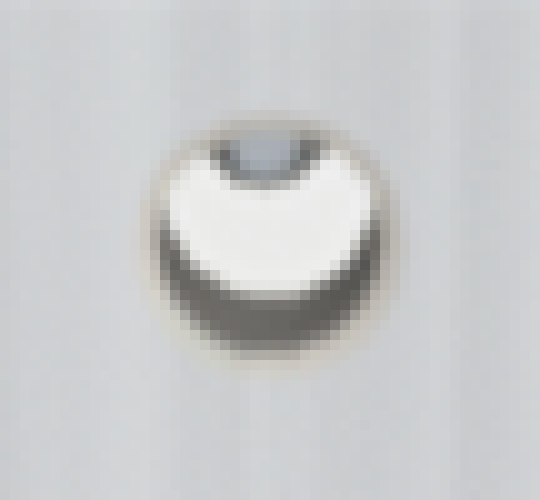

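The pin tip sits centred across the hole, at crop (265,150), as it did for the frame. Descending under guard.

```bash
python3 - <<'E'
from place import *
cmd=pickle.load(open("wover2.pkl","rb"))[2]
ok=True
for z in (106,96,86,81):
    hit=line_to([cmd[0],cmd[1],z],v=50,threshold=8)
    s=state();print(z,hit,s["tcp_pos"].round(2),s["wrist_force"].round(1),round(s["clock"],2))
    if hit: ok=False;break
if ok:
    hit=line_to([cmd[0],cmd[1],74],v=20,threshold=5)
    s=state();print(hit,s["tcp_pos"].round(2),s["wrist_force"].round(1))
E
```

```text
106 False [531.17  21.44 105.49] [-0.6  0.  -2.8] 20.85
96 False [531.12  21.42  95.48] [ 0.4 -0.2 -2.6] 21.2
86 False [531.12  21.42  85.48] [ 0.2  0.3 -2.8] 21.55
81 False [531.19  21.42  80.6 ] [-0.  -0.1 -1.2] 21.8
True [531.77  21.44  78.84] [0.3 0.5 4.4]
```

```bash
python3 - <<'E'
from place import *
cmd=pickle.load(open("wover2.pkl","rb"))[2]
line_to([cmd[0],cmd[1],state()["tcp_pos"][2]+.4],v=20)
grip(0.72)
line_to([cmd[0],cmd[1],210],v=200);wait(.15)
w=camera("wrist");s=state();cv2.imwrite("pics/wseat2.png",w["pixels"][:,:,::-1]);pickle.dump((w,s),open("wseat2.pkl","wb"));print(s["clock"],s["wrist_force"].round(1))
E
```

```text
23.5917 [ 0.7 -0.5  0.1]
```

View pics/wseat2.png

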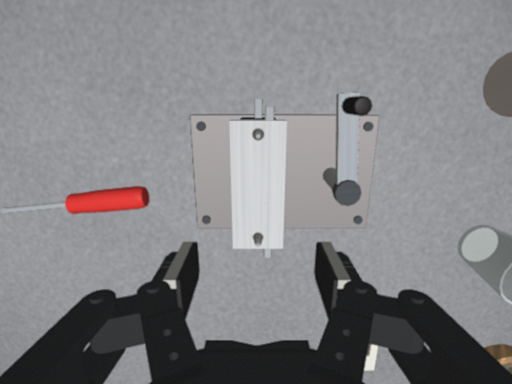

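```bash
cat > bar.py <<'E'
from place import *
X=np.array([np.cos(CYAW),np.sin(CYAW)]);PIV=T+80*X-0.0
def knob(th,r=75):
    a=CYAW+np.pi-th;return PIV+r*np.array([np.cos(a),np.sin(a)])
def yw(th): return CYAW+np.pi/2-th
E
python3 - <<'E'
from bar import *
w,s=pickle.load(open("wseat2.pkl","rb"))
p=w["pixels"][85:215,300:400,::-1];cv2.imwrite("pics/bar.png",cv2.resize(p,None,fx=4.5,fy=4.5,interpolation=cv2.INTER_CUBIC))
print("PIV",PIV,plane(w,[(347.5,193)],78).round(1))
k=plane(w,[(362.5,106)],109)[0][:2]+.5*X;d=k-PIV;print("knob",k,np.linalg.norm(d),"theta",CYAW+np.pi-np.arctan2(d[1],d[0]))
E
```

```text
PIV [609.24035067   1.75275544] [[608.6   2.   78. ]]
knob [622.44047634  75.57744146] 74.9955170968787 theta 1.4998934961102341
```

View pics/bar.png

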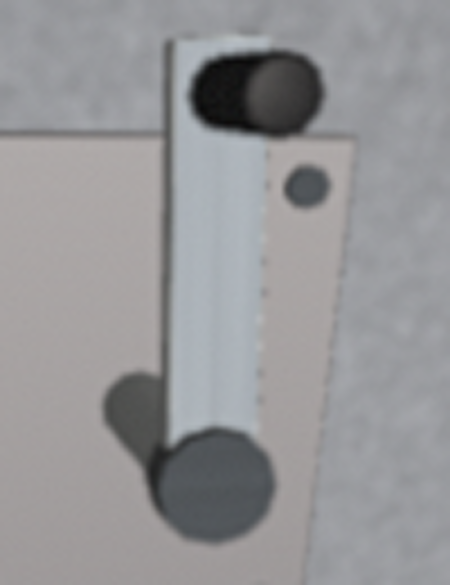

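Knob radius comes out at 75.0 mm as specified and the bar is at about 1.50 rad. Going down over the knob.

```bash
python3 - <<'E'
from bar import *
th=1.5;k=knob(th)
grip(0.5)
move_ptp([k[0],k[1],160],DOWN(yw(th)))
hit=line_to([k[0],k[1],108],v=80,threshold=5)
s=state();print(hit,s["tcp_pos"].round(1),k.round(1),s["wrist_force"].round(1))
if not hit:
    grip(0.25);s=state();print(s["opening"],s["wrist_force"].round(1))
    w=camera("wrist");cv2.imwrite("pics/wknob.png",w["pixels"][:,:,::-1])
print(s["clock"])
E
```

```text
False [622.7  75.6 108.4] [622.4  75.6] [ 0.3  0.2 -0.2]
0.2527517736975376 [ 0.4 -0.2  0.1]
25.6
```

View pics/wknob.png

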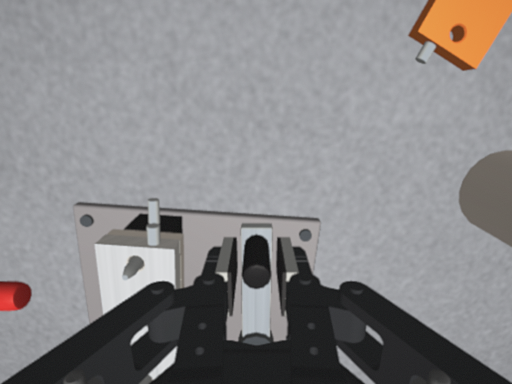

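The knob at (256,265) sits midway between the pads. Sweeping.

```bash
python3 - <<'E'
from bar import *
ok=True
for th in np.arange(1.35,0.1,-0.15):
    k=knob(th);hit=line_to([k[0],k[1],108],v=80,attitude=DOWN(yw(th)),threshold=12)
    s=state();print(round(th,2),hit,s["tcp_pos"].round(1),s["wrist_force"].round(1))
    if hit: ok=False;break
if ok:
  for th in (0.08,0.0,-.06,-.12):
    k=knob(th);hit=line_to([k[0],k[1],108],v=25,attitude=DOWN(yw(max(th,0))),threshold=6)
    s=state();a=CYAW+np.pi-np.arctan2(*(s["tcp_pos"][:2]-PIV)[::-1]);print(th,hit,s["tcp_pos"].round(1),"tcp theta",round(a,3),s["wrist_force"].round(1))
    if hit:break
print(s["clock"])
E
```

```text
1.35 False [611.3  76.7 108.2] [-0.6 -0.2  0.4]
1.2 False [600.3  76.2 108.2] [-0.6 -0.5  0.6]
1.05 False [589.3  74.  108.1] [-0.3 -0.  -0. ]
0.9 False [578.8  70.2 108.1] [-0.3  0.2 -0.6]
0.75 False [569.   64.8 108.1] [-0.5  0.6  0.6]
0.6 False [560.   58.1 108.1] [ 0.   0.4 -0.4]
0.45 False [552.1  50.1 108.1] [ 0.6 -1.3  0.6]
0.3 False [545.5  41.  108. ] [0.2 0.5 1. ]
0.15 False [540.3  31.1 108.1] [-0.1  0.8 -0.1]
0.08 False [538.4  26.2 108. ] tcp theta 0.084 [-0.1 -0.6 -0.3]
0.0 False [536.6  20.3 108. ] tcp theta 0.002 [-0.2  0.5 -1. ]
-0.06 True [535.6  17.1 107.8] tcp theta -0.042 [1.7 3.1 2.6]
29.35
```

```bash
python3 - <<'E'
from bar import *
k=knob(-.12);hit=line_to([k[0],k[1],108],v=12,threshold=12)
s=state();d=s["tcp_pos"][:2]-PIV;print(hit,s["tcp_pos"].round(2),"theta",CYAW+np.pi-np.arctan2(d[1],d[0]),s["wrist_force"].round(1),s["clock"])
w=camera("wrist");cv2.imwrite("pics/wknob2.png",w["pixels"][:,:,::-1])
k=knob(-.04);line_to([k[0],k[1],108],v=20)
s=state();print(s["tcp_pos"].round(2),s["wrist_force"].round(1))
k2=knob(0.0);line_to([k2[0],k2[1],108],v=20);grip(0.4)
s=state();print(s["wrist_force"].round(1))
line_to([k2[0],k2[1],180],v=150)
b=knob(0)
move_ptp([T[0],T[1],210],DOWN(CYAW));wait(.2)
cs={n:camera(n) for n in("wrist","scene","side")};pickle.dump((cs,state()),open("fin.pkl","wb"))
cv2.imwrite("pics/fin_w.png",cs["wrist"]["pixels"][:,:,::-1])
crop(cs["scene"],225,205,45,6,"pics/fin_s.png");crop(cs["side"],287,222,45,6,"pics/fin_d.png");print(state()["clock"])
E
```

```text
True [535.6   17.05 107.73] theta -0.042967417796600405 [1.5 3.2 2.2] 29.6667
[535.75  17.11 107.87] [0.5 1.5 1.5]
[ 0.   0.3 -0.5]
32.9417
```

View pics/fin_w.png

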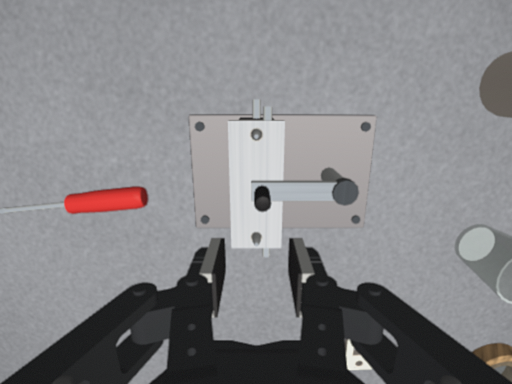

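View pics/fin_d.png

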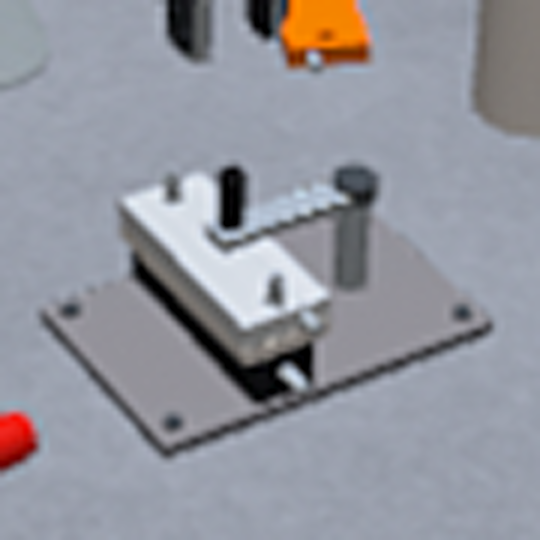

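```bash
python3 - <<'E'
from bar import *
cs,s=pickle.load(open("fin.pkl","rb"));w=cs["wrist"]
B=.5*X
for th in(0,.03,-.03):
    k=knob(th)-B;print(th,proj(w,[np.r_[k,109],np.r_[k,75],np.r_[PIV-B,75]]).round(1).tolist())
cv2.imwrite("pics/fk.png",cv2.resize(w["pixels"][165:235,235:365,::-1],None,fx=6,fy=6,interpolation=cv2.INTER_CUBIC))
# bar edges: bright bar pixels on top plane z=75 over foot region
p=w["pixels"].astype(int);m=((p[...,2]-p[...,0]>3)&(p.min(2)>120)).astype(np.uint8);m[:,:290]=0;m[:,328:]=0;m[:170]=0;m[205:]=0
m[:,:290]=0
cn,_=cv2.findContours(m,cv2.RETR_EXTERNAL,cv2.CHAIN_APPROX_NONE);c=max(cn,key=cv2.contourArea);print(cv2.boundingRect(c))
q=[];
for u in range(294,325):
    r=np.where(m[:,u])[0];q.append((u,r.mean()))
P=plane(w,q,75)[:,:2];l=np.polyfit(P[:,0],P[:,1],1);print("bar dir deg",np.degrees(np.arctan(l[0])),"cell",np.degrees(CYAW))
E
```

```text
0 [[262.4, 204.3], [261.6, 191.7], [344.4, 191.7]]
0.03 [[262.4, 201.6], [261.7, 189.3], [344.4, 191.7]]
-0.03 [[262.4, 206.9], [261.7, 194.1], [344.4, 191.7]]
(290, 182, 38, 19)
bar dir deg -14.159181965259988 cell -14.2
```

View pics/fk.png

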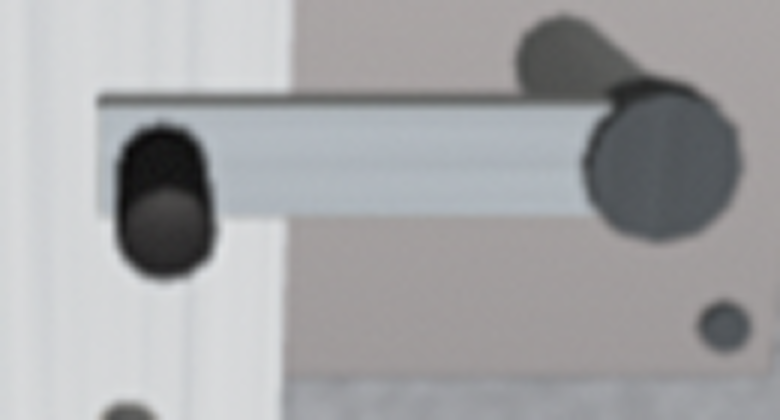

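Fin_w and fin_d: the plate lies flat on the frame with both pin tips through it. The bar lies over it at −14.16° against a fixture axis of −14.20°, and the knob at (262.6,203.4) matches θ≈0 within 0.01 rad. The gripper is clear of everything, so I'm handing in.

```bash
python3 - <<'E'
from rig import *
s=state();print(s["clock"],s["wrist_force"].round(1));finish_job()
E
```

```text
32.9417 [0.5 0.4 1.2]
the job is handed in; nothing more can be done
```

The flow cell is assembled and handed in at 32.9 s of the allowed 72 s; the hand-in reports no verdict.

- **Frame:** the larger white frame threaded over both pins without force. It touched the seat at the expected height (TCP 64.2 mm against 64.15 mm).
- **End plate:** the silver plate threaded over the same pins and lies flat on the frame. Contact came at TCP 78.84 mm, against 78.87 mm expected.
- **Retaining bar:** I swept it by its knob from about 1.50 rad until it met the stop. A second push moved it by less than 0.1 mm, although the force read only about 3.5 N when it tripped. In the last picture the bar lies within about 0.05° of the fixture axis, and the knob sits where it should for closed, to about 0.01 rad.
- **Left alone:** I never touched the smaller frame or the flask, but I took no final measurement of where they stand.

One disagreement came up. First hand-picked pixels put the fixture centre 1–1.5 mm apart along the pin line. A closer look at the pin tips settled it, and both parts then threaded freely.

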